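# Fetch the colour check block for the reader

## Task

Pull the drawer of the white cabinet out to its stop and leave it out. Take the white check block with the coloured tiles from it, set it down free on the green mat to change your grip, then seat it in the orange cradle on the sloping reader: tiles up, lengthwise between the cheeks, flat on the bed with its lower end against the lip. Never drop the block, leave the dark block lying in the drawer, and leave the other things on the bench where they are.

Things in the scene. Friction and masses are not known exactly. Their poses are not given: they have to be found in the camera images.
- drawer (a joint): how far the drawer is out: 0 m shut, 0.160 m at its stop; about 1.2 N of sliding friction
- drawer_handle (a point): middle of the drawer's steel bar handle: a level bar 12 mm thick and 120 mm long along y, its axis 45 mm in front of the blue drawer front and 49 mm above the bench; posts at 54 mm either side; the drawer comes out along this point's -x, towards the robot. Cabinet: low, white, fixed, 240 wide, 220 deep, 85 mm tall
- drawer_floor (a point): middle of the front edge of the drawer's inner floor, 22 mm above the bench (moves with the drawer; axes as the handle). Inside 173 mm long (x); a blue insert 34 mm high leaves two troughs 70 mm wide, middles at y = +41 and -41 mm, running back (+x) from here. Top edge of the drawer front 73 mm above the bench
- check_block: the colour check block: white, a row of red, yellow, green and blue tiles on top; 62 long (own x) x 32 wide (own y) x 30 mm tall, 0.1 to 0.2 kg; origin at the centre of its underside. It starts crosswise in the left or the right trough of the drawer (at random), hidden until the drawer is out; its ends are 4 mm from the trough's walls, so there it is gripped across its 32 mm width
- dark_block: the dark block, all black, same size and origin as the check block, in the other trough; not wanted
- mat: green rubber mat, fixed, 130 x 130 x 3 mm; origin at the centre of its underside (top is 3 mm above the bench)
- cradle: cradle fixed on the reader's slope. Origin on its black bed, under the centre of the seated block, 72 mm above the bench; own z square to the bed, own x up the 15 degree slope, away from the robot. Two orange cheeks (44 long in x, 45 high, 40 mm apart inside) flank the block's long sides; an orange lip 6 mm high stops its lower end at x = -31 mm. Both ends stick out 9 mm, free for fingers
- reader: beige desk reader, fixed; origin on the bench under its middle, x as the cradle's but level. Its sloping top (240 along the slope x 150 mm wide) lies 4 mm below the cradle's bed and reaches 75 mm downslope and 165 mm upslope of the cradle's origin
- bottle: bystander: amber reagent bottle, 52 mm across, 110 mm tall; origin at the centre of its underside
- beaker: bystander: white plastic beaker, 64 mm across, 75 mm tall; origin at the centre of its underside
- cup: bystander: clear sample cup, 60 mm across, 60 mm tall; origin at the centre of its underside
- dish: bystander: white ceramic dish, 100 mm across, 25 mm tall; origin at the centre of its underside
- spatula: bystander: spatula 170 mm long lying on the bench; origin between its ends
Things that resemble listed ones, but are neither listed nor needed, are in the scene too. Several things look just like the mat: the one meant starts farthest from the robot's base.

How it is judged (in metres and radians):
On the way, in this order (a step that is already met when the one before it is completed fails the run):
1. the drawer is out to its stop (within 5 mm) (value of joint drawer above 0.155 m), for 0.2 s.
2. the check block is lifted out of the drawer (50 mm above its floor) (z of check_block in the frame of drawer_floor above 0.05 m).
3. the check block lies on the mat, tiles up, let go (x of check_block in the frame of mat between -0.065 and 0.065 m and y of check_block in the frame of mat between -0.065 and 0.065 m and z of check_block in the frame of mat between -0.001 and 0.007 m and angle between check_block's own z axis and vertical below 0.1 rad and contact force between check_block and the fingers below 0.1 N and linear speed of check_block below 0.02 m/s), for 0.2 s.
At the end, for the whole second after the job is handed in: Drawer within 15 mm of its stop. Check block let go and at rest in the cradle, tiles up, flat on the bed (4 mm, 0.09 rad), lengthwise between the cheeks (6 mm, 0.2 rad), lower end within 6 mm of the lip. Dark block flat on the drawer floor (value of joint drawer above 0.145 m and x of check_block in the frame of cradle between -0.004 and 0.006 m and y of check_block in the frame of cradle between -0.006 and 0.006 m and z of check_block in the frame of cradle between -0.004 and 0.004 m and angle between the z axis of check_block and the z axis of cradle, either way round below 0.09 rad and angle between the x axis of check_block and the x axis of cradle, either way round below 0.2 rad and linear speed of check_block below 0.02 m/s and z of dark_block in the frame of drawer_floor below 0.006 m and angle between dark_block's own z axis and vertical below 0.15 rad); the robot touches nothing.
It fails at once if the check block is dropped or thrown (loose outside the drawer and faster than 0.45 m/s, a fall of about 10 mm) (contact force between check_block and the fingers below 0.05 N and linear speed of check_block above 0.45 m/s and (z of check_block in the frame of drawer_floor above 0.02 m or z of check_block in the frame of drawer_floor below -0.008 m or horizontal distance between check_block and drawer_floor above 0.2 m)).
It fails at once if the dark block is lifted or tipped in the drawer (z of dark_block in the frame of drawer_floor above 0.02 m or angle between dark_block's own z axis and vertical above 0.4 rad).
It fails at once if a bystander on the bench is moved more than 30 mm (distance of any of bottle, beaker, cup, dish, spatula from where it was at the start of the episode above 0.03 m).
It also fails if it takes over 72 s, if anything falls off the work surface, if the arm or the gripper's body presses on something with over 40 N, if the wrist force passes 120 N, or if a joint passes its speed limit or range.

## Robot

A 7-joint arm with a two-finger parallel gripper is mounted at the origin on the work surface. World frame = base frame: x ahead of the robot, y to its left, z up, the work surface at z = 0. Lengths are in m, angles in degrees, forces in N, time in s.
With the tool pointing down it reaches from about 0.425 to 1.025 m from the base axis. Payload 9.4 kg.
Tool frame: the origin (TCP) lies on the centre line of the jaws, within the pads' length; the fingertips stand 25 mm ahead of it and the grasp point (between the pads) lies 6 mm ahead of it; z points along the fingers, y is the line along which they close (so a half turn about z gives the same grasp; the last joint's range is limited). The gripper opens to 93 mm and grips with 3 to 60 N. Pads are 15 mm wide; open, the fingers measure 128 mm over their backs; the gripper's body (75 mm by 188 mm) begins 65 mm behind the grasp point.
Start: joints at [-4.395, 34.337, -0.143, 91.639, 0.103, 54.024, -4.572], TCP at [0.725, -0, 0.244] pointing down, gripper open.
Joint ranges: [-147.43, 147.43], [-19.82, 112.94], [-74.19, 73.91], [6.32, 146.72], [-59.91, 239.91], [6.04, 106.73], [-150.56, 150.56]. Speed limits (degrees/s): [127.2, 127.2, 172.46, 172.46, 180, 180, 180].

## Interface

Orientations are given as [roll, pitch, yaw] about the fixed x, y, z axes, in that order (R = Rz(yaw) Ry(pitch) Rx(roll)).
In Python, from bench import bot gives the robot as it stands.
- The arm moves only by the shell command python3 -m crank 'ROWS' [FORCE]. ROWS is JSON, a list of rows, each an object with "xyz": the shift along the tool's x, y, z in m, a list of three; "twist": the turn about the tool's z in degrees; "hand": the opening, from 0 (shut) to 1 (fully open). In form: [{"xyz": [tx, ty, tz], "twist": twist, "hand": hand}, ...]. A call has 1 to 8 rows; each row shifts and turns the commanded pose from where the row before left it, along the tool's axes as they then stand; what a row does not reach is not made up. A row lasts 1/12 s, in which the tool goes at most 41.7 mm and 7.16 degrees, less where a joint would pass 70% of its speed; a pose out of reach is approached as far as the arm can. A call is refused whole if a number of a shift passes 0.0417 or a number of a turn 7.16, either way. A call with a gripper value outside its range is refused whole. The fingers move at their own pace and stop on an object; FORCE is the grip in N (left out, the last holds). Time passes only in rows, so rows that do not move let the fingers close. It gives the time, the measured TCP pose, the force, the opening and the grip force at its end, in the units of the state.
- bot.sense(): the state, without advancing time (a new reading comes with each control period).
- bot.snapshot(name): name is "scene" or "side" or "wrist"; returns the picture (400x640x3 uint8, red, green, blue); there is no depth.
- bot.camera_model(name): a dict with "K" (3x3 intrinsics, pixels), "k1" (the pictures are not rectified: a ray, as slopes to the right and down, at radius r is drawn at 1 + k1 r^2 times it, then the intrinsics apply), "world_to_cam" (4x4, takes a point from world to camera coordinates). Camera axes: x right, y down, z forward; pixel columns grow to the right and rows downward; lengths in m; the calibration is good to about 2 mm. A picture is of the moment at which its call begins: read the wrist's pose just before it. camera_model takes no time and is no camera call; for the wrist camera it gives the pose at the moment of the call.
- bot.finish_job(): hands the job in; it is judged then, once.
Trained networks look in the newest picture that a camera, given by its name, has taken for a name from the list of things; names that differ only in an ending like _2 or _b are one class to them, and where a whole thing is asked for, a point or a joint stands for the part that bears it (a point fixed in the world has none). Each returns a list of dicts, best first, with "score" (0 to 1); they miss things now and then, are a little off and sometimes report something else, mostly with a low value. They report only what shows in the picture. A call takes as long as a camera call. They do not tell look-alikes from the thing itself.
- bot.spot_in(camera, name): "location" ([row, column] in pixels, amid what is visible of it).
- bot.masks_of(camera, name): "mask" (400x640 bool, what is visible of it) and "location" ([row, column] in pixels, amid what is visible of it).
The state is a dict: "time": time; "joint_pos": joint angles; "qd": joint speeds; "effort": joint torques, N m; "ee_pos": TCP position; "tool_rot": TCP orientation; "contact_force": force on the tool from outside, world axes, zero at the start; "wrist_torque": the same for the moment, N m; "opening": finger opening in m; "gripper_force": force on a finger pad.
Only numpy, scipy, OpenCV 4.12 (cv2) and the standard library are available. Lean on these libraries where they do the work, as an engineer would, in place of code of your own. Each camera call takes 0.05 s, during which the arm holds its last target. There are 200 camera calls.

## Working session

There is one attempt and no reset: what is moved stays moved. The work goes in short steps, Python scripts to look and compute and a shell command to move; the robot and the scene stay as the last step left them, time stands still between calls to the robot, and variables do not carry over. Pictures are saved under pics/ and viewed, at most 11 in all, crops included, and the job is handed in when it is done.

```bash
mkdir -p pics; ls; cat > h.py <<'E'
import numpy as np, cv2
from bench import bot
def px2w(cam,rc,z,M=None):
    M=M or bot.camera_model(cam);K=np.array(M["K"]);T=np.array(M["world_to_cam"]);k1=M["k1"]
    d=np.linalg.solve(K,[rc[1],rc[0],1])[:2];u=d.copy()
    for _ in range(20):u=d/(1+k1*(u@u))
    R=T[:3,:3];c=-R.T@T[:3,3];v=R.T@np.append(u,1)
    return c+v*(z-c[2])/v[2]
def w2px(cam,p,M=None):
    M=M or bot.camera_model(cam);K=np.array(M["K"]);T=np.array(M["world_to_cam"])
    q=T[:3,:3]@np.array(p)+T[:3,3];s=q[:2]/q[2];s=s*(1+M["k1"]*(s@s))
    r=K@np.append(s,1);return r[1],r[0]
def snap(cam,f=None):
    a=bot.snapshot(cam)
    if f:cv2.imwrite("pics/"+f,a[:,:,::-1])
    return a
E
python3 - <<'E'
from h import *
for c in("scene","side"):
    snap(c,c+"0.png")
    M=bot.camera_model(c);T=np.array(M["world_to_cam"]);print(c,-T[:3,:3].T@T[:3,3],T[2,:3])
    for n,z in(("drawer_handle",.049),("mat",.003),("cradle",.09),("reader",.06),("bottle",.05),("beaker",.04),("cup",.03),("dish",.01),("spatula",0.003)):
        print(c,n,[(round(d["score"],2),np.round(d["location"]).tolist(),np.round(px2w(c,d["location"],z)[:2],3).tolist()) for d in bot.spot_in(c,n)][:4])
print(bot.sense())
E
```

```text
pics
scene [ 1.3893926  -0.05132148  1.33283688] [-0.57151373  0.01707792 -0.82041477]
scene drawer_handle [(0.73, [234.0, 393.0], [0.655, 0.194])]
scene mat [(0.9, [209.0, 298.0], [0.524, -0.105]), (0.65, [141.0, 419.0], [0.235, 0.348]), (0.62, [171.0, 368.0], [0.368, 0.142]), (0.62, [137.0, 250.0], [0.197, -0.286])]
scene cradle [(0.76, [199.0, 237.0], [0.537, -0.297]), (0.38, [244.0, 322.0], [0.706, -0.03])]
scene reader [(0.83, [222.0, 235.0], [0.603, -0.303])]
scene bottle [(0.75, [271.0, 305.0], [0.775, -0.084]), (0.2, [220.0, 234.0], [0.591, -0.308])]
scene beaker [(0.74, [245.0, 323.0], [0.684, -0.027])]
scene cup [(0.69, [196.0, 487.0], [0.508, 0.534])]
scene dish [(0.95, [212.0, 164.0], [0.525, -0.556])]
scene spatula [(0.9, [170.0, 252.0], [0.352, -0.271])]
side [-0.43798539  0.8547046   0.9889216 ] [ 0.60428109 -0.54637353 -0.57993131]
side drawer_handle [(0.68, [208.0, 254.0], [0.657, 0.245])]
side mat [(0.79, [295.0, 309.0], [0.228, 0.341]), (0.75, [198.0, 345.0], [0.508, -0.09]), (0.65, [240.0, 339.0], [0.344, 0.103]), (0.27, [180.0, 307.0], [0.716, -0.067])]
side crad
[... 411 characters left out ...]
1.0, 'joint_pos': array([-4.39324035, 34.33411013, -0.14364671, 91.63710166,  0.10322497,
       54.02581367, -4.57197927]), 'qd': array([-0.04063533,  0.00049292, -0.08526558, -0.06406665,  0.03034846,
       -0.07945395,  0.06558048]), 'effort': array([ 4.45998885e-04, -7.64825821e+01,  1.49585802e+00, -2.52701783e+01,
       -5.25300892e-02,  1.04498392e-02, -2.64263704e-06]), 'ee_pos': array([ 7.25010325e-01, -1.87336186e-05,  2.43669684e-01]), 'tool_rot': array([1.79996709e+02, 2.26698565e-03, 9.00005113e+01]), 'contact_force': array([0.45860911, 0.59860644, 0.25118912]), 'wrist_torque': array([-0.02375018, -0.01764322,  0.00532224]), 'gripper_force': 0.0, 'opening': 0.0931835928702222}
```

View pics/scene0.png

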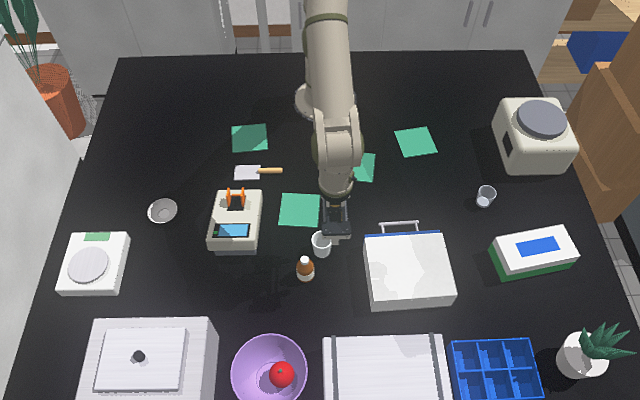

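View pics/side0.png

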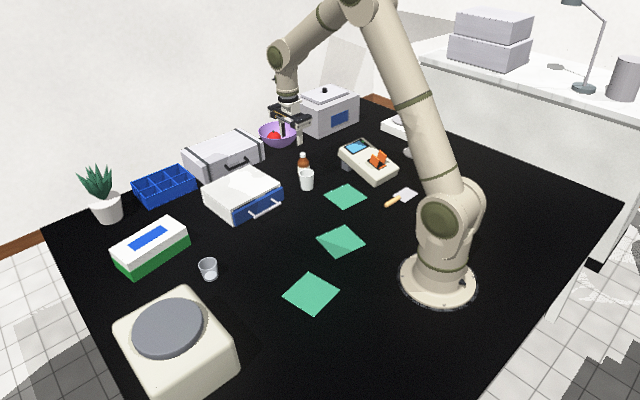

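The mat-like candidates in the scene picture (row, col) are (209,298), (171,368), (141,419) and (137,250). They lie about 0.53, 0.38, 0.42 and 0.35 m from the base. (209,298) is farthest, so it is the mat. The cradle is at (199,237), and the handle bar runs from (226,381) to (222,417).

```bash
python3 - <<'E'
from h import *
a=cv2.imread("pics/scene0.png")
cv2.imwrite("pics/crop1.png",cv2.resize(a[120:260,200:450],None,fx=3.2,fy=3.2,interpolation=cv2.INTER_CUBIC))
for rc in((226,381),(222,417),(224,399)):print(px2w("scene",rc,.049))
snap("scene");snap("side")
for c in("scene","side"):
  for n,z in(("mat",.003),("reader",.07),("drawer_handle",.06)):
    for d in bot.masks_of(c,n)[:1]:
        m=d["mask"].astype(np.uint8);ct=max(cv2.findContours(m,0,1)[0],key=cv2.contourArea)[:,0]
        P=np.array([px2w(c,(v,u),z)[:2]*1000 for u,v in ct],np.float32)
        print(c,n,cv2.minAreaRect(P),m.sum())
E
```

```text
[0.62580996 0.15888839 0.049     ]
[0.61483464 0.27539688 0.049     ]
[0.62033073 0.21692027 0.049     ]
scene mat ((347.9218444824219, 126.69845581054688), (75.02588653564453, 131.1688232421875), 80.87660217285156) 469
scene reader ((603.4486694335938, -303.6920471191406), (159.84036254882812, 251.01197814941406), 87.43416595458984) 3234
scene drawer_handle ((640.1781005859375, 216.06900024414062), (57.38177490234375, 233.65972900390625), 2.5504536628723145) 510
side mat ((337.4612731933594, 102.31910705566406), (132.1474609375, 133.120849609375), 81.8329849243164) 927
side reader ((575.19140625, -272.0781555175781), (226.5637664794922, 365.9444885253906), 76.70867156982422) 1760
side drawer_handle ((640.8804931640625, 225.935546875), (104.67765808105469, 268.86187744140625), 3.6371285915374756) 965
```

View pics/crop1.png

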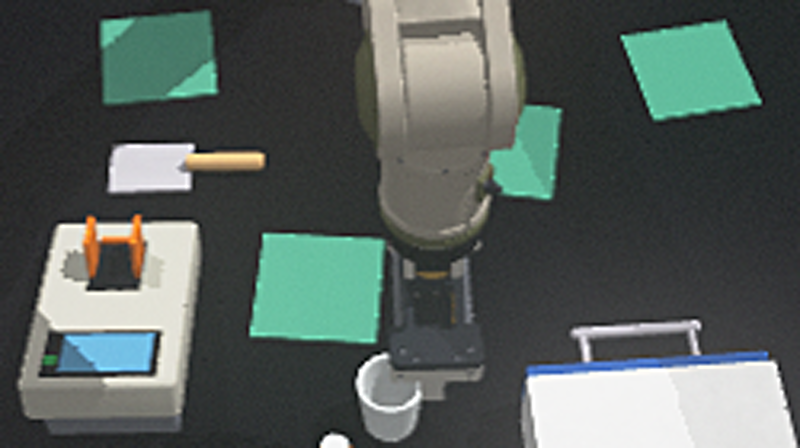

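The crop confirms it: the reader with its orange cradle is on the left, the mat beside it at (209,298) is a full square, and the handle bar is clear. I'll go over the handle for a closer look.

```bash
python3 -m crank '[{"xyz":[0.027,-0.013,0],"twist":-4.5,"hand":0.37},{"xyz":[0.027,-0.013,0],"twist":0,"hand":0.37},{"xyz":[0.027,-0.013,0],"twist":0,"hand":0.37},{"xyz":[0.027,-0.013,0],"twist":0,"hand":0.37},{"xyz":[0.027,-0.013,0],"twist":0,"hand":0.37},{"xyz":[0.027,-0.013,0],"twist":0,"hand":0.37},{"xyz":[0.027,-0.013,0],"twist":0,"hand":0.37},{"xyz":[0.027,-0.004,0],"twist":0,"hand":0.37}]'
python3 -m crank '[{"xyz":[0,0,0],"twist":0,"hand":0.37},{"xyz":[0,0,0],"twist":0,"hand":0.37}]'
python3 - <<'E'
from h import *
M=bot.camera_model("wrist");snap("wrist","w1.png");T=np.array(M["world_to_cam"]);print(-T[:3,:3].T@T[:3,3],T[:3,:3].round(3).tolist())
print(w2px("wrist",(.62,.217,.049),M))
E
```

```text
time: 2.07
ee_pos: [0.6135, 0.2101, 0.2439]
tool_rot: [-180.0, 0.0, 94.5]
contact_force: [-0.0, 0.3, -0.9]
opening: 0.0441
gripper_force: 0.0
time: 2.23
ee_pos: [0.6148, 0.211, 0.2437]
tool_rot: [180.0, -0.0, 94.7]
contact_force: [0.5, -1.1, -0.0]
opening: 0.0353
gripper_force: 0.0
[0.6089111  0.28009618 0.38562954] [[0.997, 0.081, 0.001], [0.078, -0.965, 0.251], [0.021, -0.25, -0.968]]
(np.float64(181.44853096614435), np.float64(323.9030377864377))
```

View pics/w1.png

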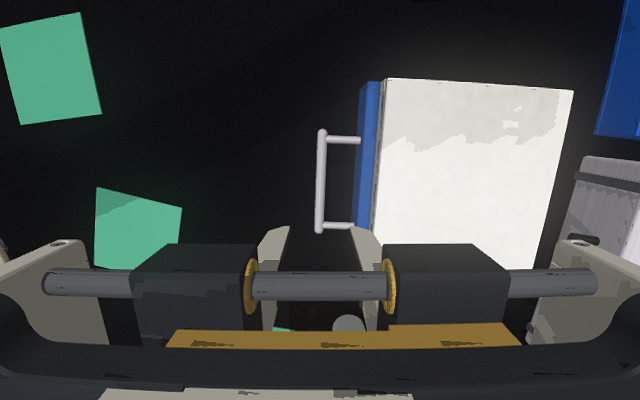

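The wrist picture shows the bar from (132,322) to (231,319), with its posts at rows 139 and 226. The drawer front is to its right.

```bash
python3 - <<'E'
from h import *
for rc in((132,322),(231,319),(139,322),(226,319)):print(px2w("wrist",rc,.049))
print(bot.sense()["tool_rot"],bot.sense()["ee_pos"])
E
```

```text
[0.61349359 0.27420578 0.049     ]
[0.61972244 0.14924617 0.049     ]
[0.61415242 0.26606853 0.049     ]
[0.61918398 0.15611218 0.049     ]
[1.79983812e+02 2.41895884e-02 9.45556793e+01] [0.61547697 0.20908922 0.2437052 ]
```

```bash
python3 -m crank '[{"xyz":[0.002,0.001,0.024],"twist":1.7,"hand":0.37},{"xyz":[0,0,0.025],"twist":0,"hand":0.37},{"xyz":[0,0,0.025],"twist":0,"hand":0.37},{"xyz":[0,0,0.025],"twist":0,"hand":0.37},{"xyz":[0,0,0.025],"twist":0,"hand":0.37},{"xyz":[0,0,0.025],"twist":0,"hand":0.37},{"xyz":[0,0,0.025],"twist":0,"hand":0.37},{"xyz":[0,0,0.015],"twist":0,"hand":0.37}]'
python3 -m crank '[{"xyz":[0,0,0],"twist":0,"hand":0},{"xyz":[0,0,0],"twist":0,"hand":0},{"xyz":[0,0,0],"twist":0,"hand":0},{"xyz":[0,0,0],"twist":0,"hand":0},{"xyz":[0,0,0],"twist":0,"hand":0}]' 20
```

```text
time: 2.95
ee_pos: [0.6162, 0.2085, 0.052]
tool_rot: [-179.9, 0.1, 92.7]
contact_force: [0.1, 0.4, 0.5]
opening: 0.0346
gripper_force: 0.0
time: 3.37
ee_pos: [0.617, 0.2106, 0.0559]
tool_rot: [179.9, -0.0, 92.8]
contact_force: [0.3, -3.3, 1.6]
opening: 0.0115
gripper_force: 20.0
```

```bash
python3 -m crank '[{"xyz":[0,-0.01,0],"twist":0,"hand":0},{"xyz":[0,-0.022,0],"twist":0,"hand":0},{"xyz":[0,-0.025,0],"twist":0,"hand":0},{"xyz":[0,-0.025,0],"twist":0,"hand":0},{"xyz":[0,-0.025,0],"twist":0,"hand":0},{"xyz":[0,-0.025,0],"twist":0,"hand":0},{"xyz":[0,-0.02,0],"twist":0,"hand":0},{"xyz":[0,-0.011,0],"twist":0,"hand":0}]'
python3 -m crank '[{"xyz":[0,0,0],"twist":0,"hand":0},{"xyz":[0,0,0],"twist":0,"hand":0},{"xyz":[0,0,0],"twist":0,"hand":0}]'
```

```text
time: 4.03
ee_pos: [0.4586, 0.2039, 0.0562]
tool_rot: [179.2, -0.2, 92.7]
contact_force: [41.6, -10.2, -32.3]
opening: 0.0124
gripper_force: 20.1
time: 4.28
ee_pos: [0.4592, 0.204, 0.0561]
tool_rot: [179.4, -0.2, 92.7]
contact_force: [14.4, -2.7, -1.0]
opening: 0.0112
gripper_force: 20.0
```

```bash
python3 -m crank '[{"xyz":[0,0,0],"twist":0,"hand":0.37},{"xyz":[0,0,0],"twist":0,"hand":0.37},{"xyz":[0,0,0],"twist":0,"hand":0.37},{"xyz":[0,0,-0.02],"twist":0,"hand":0.37},{"xyz":[0,0,-0.03],"twist":0,"hand":0.37},{"xyz":[0,0,-0.035],"twist":0,"hand":0.37},{"xyz":[-0.01,0.025,-0.035],"twist":0,"hand":0.37},{"xyz":[-0.01,0.025,-0.035],"twist":0,"hand":0.37}]'
python3 -m crank '[{"xyz":[-0.01,0.025,-0.025],"twist":0,"hand":0.6},{"xyz":[-0.01,0.025,-0.015],"twist":0,"hand":0.6},{"xyz":[0,0.015,-0.01],"twist":0,"hand":0.6},{"xyz":[0,0,0],"twist":0,"hand":0.6},{"xyz":[0,0,0],"twist":0,"hand":0.6}]'
python3 - <<'E'
from h import *
M=bot.camera_model("wrist");snap("wrist","w2.png")
for n,z in (("check_block",.052),("dark_block",.052)):
  for d in bot.masks_of("wrist",n)[:2]:
    m=d["mask"].astype(np.uint8);ct=max(cv2.findContours(m,0,1)[0],key=cv2.contourArea)[:,0]
    P=np.array([px2w("wrist",(v,u),z,M)[:2]*1000 for u,v in ct],np.float32)
    print(n,d["score"],np.round(d["location"]),px2w("wrist",d["location"],z,M),cv2.minAreaRect(P),cv2.boxPoints(cv2.minAreaRect(P)).tolist())
E
```

```text
time: 4.95
ee_pos: [0.5001, 0.1868, 0.2077]
tool_rot: [-179.9, 0.0, 93.0]
contact_force: [1.1, 0.5, -1.7]
opening: 0.0342
gripper_force: 0.0
time: 5.37
ee_pos: [0.5669, 0.1698, 0.2556]
tool_rot: [-180.0, -0.0, 92.8]
contact_force: [0.2, -0.1, -0.5]
opening: 0.0554
gripper_force: 0.0
check_block 0.82 [181. 327.] [0.57641528 0.17480368 0.052     ] ((578.252685546875, 174.01907348632812), (31.778581619262695, 64.8844223022461), 3.8187777996063232) [[560.2379760742188, 205.3310089111328], [564.5593872070312, 140.5906524658203], [596.2673950195312, 142.70713806152344], [591.9459838867188, 207.44749450683594]]
dark_block 0.93 [112. 323.] [0.56671936 0.25823442 0.052     ] ((568.3658447265625, 254.5658416748047), (59.60674285888672, 31.52180290222168), 89.66452026367188) [[552.4307250976562, 224.8552703857422], [583.9519653320312, 224.6707000732422], [584.3009643554688, 284.27642822265625], [552.7797241210938, 284.46099853515625]]
```

View pics/w2.png

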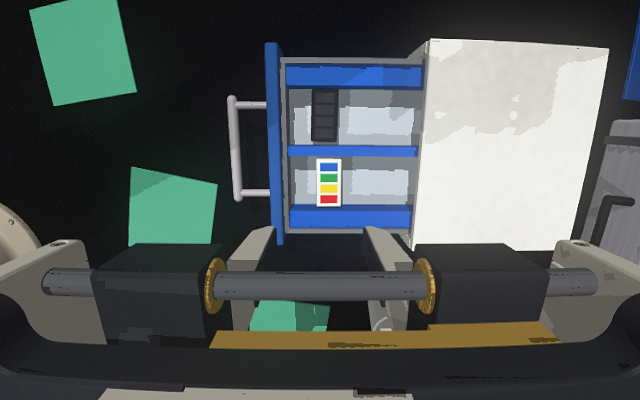

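The check block shows its four tiles at about (182,329) in the near, right-hand trough. The all-black dark block is at (114,324). I'll grip the check block across its width.

```bash
python3 -m crank '[{"xyz":[0.0035,0.011,0.02],"twist":0,"hand":0.56},{"xyz":[0,0,0.03],"twist":0,"hand":0.56},{"xyz":[0,0,0.03],"twist":0,"hand":0.56},{"xyz":[0,0,0.03],"twist":0,"hand":0.56},{"xyz":[0,0,0.03],"twist":0,"hand":0.56},{"xyz":[0,0,0.025],"twist":0,"hand":0.56},{"xyz":[0,0,0.022],"twist":0,"hand":0.56},{"xyz":[0,0,0.012],"twist":0,"hand":0.56}]'
python3 -m crank '[{"xyz":[0,0,0.005],"twist":0,"hand":0.56},{"xyz":[0,0,0],"twist":0,"hand":0.56},{"xyz":[0,0,0],"twist":0,"hand":0.2},{"xyz":[0,0,0],"twist":0,"hand":0.2},{"xyz":[0,0,0],"twist":0,"hand":0.2},{"xyz":[0,0,0],"twist":0,"hand":0.2},{"xyz":[0,0,0],"twist":0,"hand":0.2}]' 20
```

```text
time: 6.18
ee_pos: [0.5756, 0.1738, 0.0536]
tool_rot: [-179.7, 0.1, 92.9]
contact_force: [-0.0, -0.5, 0.5]
opening: 0.0522
gripper_force: 0.0
time: 6.77
ee_pos: [0.5787, 0.1739, 0.0528]
tool_rot: [179.9, -0.0, 92.8]
contact_force: [-1.0, 0.3, 7.1]
opening: 0.0321
gripper_force: 20.0
```

```bash
python3 -m crank '[{"xyz":[0,0,-0.01],"twist":0,"hand":0.2},{"xyz":[0,0,-0.02],"twist":0,"hand":0.2},{"xyz":[0,0,-0.025],"twist":0,"hand":0.2},{"xyz":[0,0,-0.025],"twist":0,"hand":0.2},{"xyz":[0,0,-0.025],"twist":0,"hand":0.2},{"xyz":[0,0,-0.015],"twist":0,"hand":0.2},{"xyz":[0,0,0],"twist":0,"hand":0.2}]'
python3 -m crank '[{"xyz":[-0.02,-0.005,0],"twist":0,"hand":0.2},{"xyz":[-0.038,-0.01,0],"twist":0,"hand":0.2},{"xyz":[-0.04,-0.01,0],"twist":0,"hand":0.2},{"xyz":[-0.04,-0.01,0],"twist":0,"hand":0.2},{"xyz":[-0.04,-0.01,0],"twist":0,"hand":0.2},{"xyz":[-0.04,-0.01,0],"twist":0,"hand":0.2},{"xyz":[-0.034,-0.009,0],"twist":0,"hand":0.2},{"xyz":[-0.02,-0.005,0],"twist":0,"hand":0.2}]'
python3 -m crank '[{"xyz":[0,0,0],"twist":7,"hand":0.2},{"xyz":[0,0,0],"twist":7,"hand":0.2},{"xyz":[0,0,0],"twist":7,"hand":0.2},{"xyz":[0,0,0],"twist":7,"hand":0.2},{"xyz":[0,0,0],"twist":7,"hand":0.2},{"xyz":[0,0,0],"twist":7,"hand":0.2},{"xyz":[0,0,0],"twist":7,"hand":0.2},{"xyz":[0,0,0],"twist":0,"hand":0.2}]'
python3 -m crank '[{"xyz":[0,0,0],"twist":7,"hand":0.2},{"xyz":[0,0,0],"twist":7,"hand":0.2},{"xyz":[0,0,0],"twist":7,"hand":0.2},{"xyz":[0,0,0],"twist":7,"hand":0.2},{"xyz":[0,0,0],"twist":7,"hand":0.2},{"xyz":[0,0,0],"twist":6,"hand":0.2},{"xyz":[0,0,0],"twist":0,"hand":0.2},{"xyz":[0,0,0],"twist":0,"hand":0.2}]'
python3 - <<'E'
from h import *
M=bot.camera_model("wrist");snap("wrist","w3.png")
print([(round(d["score"],2),np.round(d["location"]),px2w("wrist",d["location"],.003,M)) for d in bot.spot_in("wrist","mat")])
for n,z in (("reader",.07),("cradle",.09)):
  for d in bot.masks_of("wrist",n)[:1]:
    m=d["mask"].astype(np.uint8);ct=max(cv2.findContours(m,0,1)[0],key=cv2.contourArea)[:,0]
    P=np.array([px2w("wrist",(v,u),z,M)[:2]*1000 for u,v in ct],np.float32)
    print(n,d["score"],np.round(d["location"]),cv2.minAreaRect(P))
print(bot.sense())
E
```

```text
time: 7.35
ee_pos: [0.5797, 0.1741, 0.1757]
tool_rot: [179.7, -0.1, 92.8]
contact_force: [0.9, 0.2, -0.6]
opening: 0.0319
gripper_force: 20.0
time: 8.02
ee_pos: [0.5205, -0.1057, 0.1712]
tool_rot: [-179.9, 0.1, 92.6]
contact_force: [0.4, 0.6, -0.7]
opening: 0.0318
gripper_force: 20.0
time: 8.68
ee_pos: [0.5222, -0.101, 0.1711]
tool_rot: [-180.0, 0.1, 43.5]
contact_force: [0.1, 0.1, -1.4]
opening: 0.0321
gripper_force: 20.0
time: 9.35
ee_pos: [0.5223, -0.1011, 0.1713]
tool_rot: [180.0, 0.1, 3.2]
contact_force: [0.2, 0.9, -1.3]
opening: 0.0319
gripper_force: 20.0
[(0.7, array([173., 320.]), array([ 0.54268425, -0.10068572,  0.003     ]))]
reader 0.56 [128. 538.] ((597.1854248046875, -300.04339599609375), (188.51177978515625, 241.56890869140625), 86.9142837524414)
cradle 0.73 [211. 548.] ((531.9540405273438, -311.36212158203125), (104.19430541992188, 78.39659881591797), 77.53297424316406)
{'time': 9.55, 'joint_pos': array([-12.2416118 ,  28.86209496,  24.48681885, 121.86458691,
       -21.35565456,  33.34674825, -59.44364967]), 'qd': array([-0.13170577, -0.1528854 ,  0.14158183, -0.13537802, -0.30097421,
        0.04592628, -0.68127406]), 'effort': array([-1.47662074e-01, -5.65209103e+01,  6.59687072e+00, -1.63014293e+01,
       -6.41542443e-03, -5.66477724e-02,  4.75253421e-02]), 'ee_pos': array([ 0.52249508, -0.1013513 ,  0.17165091]), 'tool_rot': array([-1.79992870e+02,  3.64404621e-03,  2.96263548e+00]), 'contact_force': array([ 0.29406276,  0.90125931, -2.11182198]), 'wrist_torque': array([0.03623186, 0.10354058, 0.01089202]), 'gripper_force': 19.998009502887726, 'opening': 0.0317657723262287}
```

View pics/w3.png

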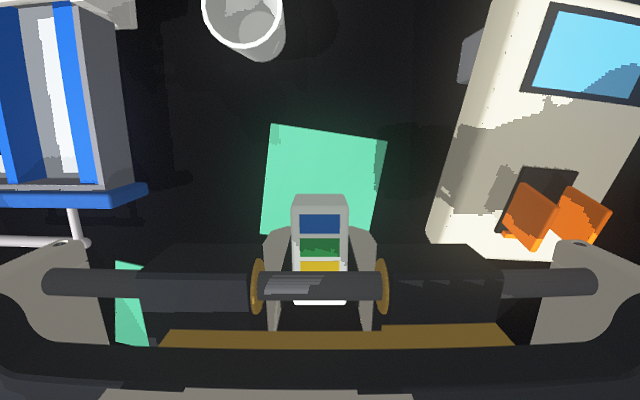

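The picture shows the block held tiles up over the mat, whose far edge is at rows 124–140. The cradle is to the right, at about (211,548). I'll set the block down.

```bash
python3 -m crank '[{"xyz":[0,0,0.02],"twist":0,"hand":0.2},{"xyz":[0,0,0.03],"twist":0,"hand":0.2},{"xyz":[0,0,0.03],"twist":0,"hand":0.2},{"xyz":[0,0,0.025],"twist":0,"hand":0.2},{"xyz":[0,0,0.015],"twist":0,"hand":0.2},{"xyz":[0,0,0.008],"twist":0,"hand":0.2},{"xyz":[0,0,0.004],"twist":0,"hand":0.2},{"xyz":[0,0,0.002],"twist":0,"hand":0.2}]'
python3 -m crank '[{"xyz":[0,0,0.001],"twist":0,"hand":0.2},{"xyz":[0,0,0.001],"twist":0,"hand":0.2},{"xyz":[0,0,0.001],"twist":0,"hand":0.2},{"xyz":[0,0,0],"twist":0,"hand":0.2}]'
```

```text
time: 10.22
ee_pos: [0.5227, -0.1015, 0.0376]
tool_rot: [-180.0, 0.0, 2.8]
contact_force: [-0.2, -0.4, -1.2]
opening: 0.0321
gripper_force: 20.0
time: 10.55
ee_pos: [0.5229, -0.1012, 0.0352]
tool_rot: [180.0, -0.1, 2.8]
contact_force: [0.3, 1.2, -0.7]
opening: 0.0323
gripper_force: 20.0
```

```bash
python3 -m crank '[{"xyz":[0,0,0.001],"twist":0,"hand":0.2},{"xyz":[0,0,0.001],"twist":0,"hand":0.2},{"xyz":[0,0,0],"twist":0,"hand":0.2},{"xyz":[0,0,0],"twist":0,"hand":0.2}]'
python3 -m crank '[{"xyz":[0,0,0.0005],"twist":0,"hand":0.2},{"xyz":[0,0,0.0005],"twist":0,"hand":0.2},{"xyz":[0,0,0],"twist":0,"hand":0.2},{"xyz":[0,0,0],"twist":0,"hand":0.2}]'
```

```text
time: 10.88
ee_pos: [0.5229, -0.1012, 0.0337]
tool_rot: [-180.0, -0.1, 2.8]
contact_force: [-1.8, 1.2, 13.2]
opening: 0.0319
gripper_force: 20.0
time: 11.22
ee_pos: [0.5229, -0.1012, 0.0336]
tool_rot: [-180.0, -0.1, 2.8]
contact_force: [-4.1, 1.0, 25.7]
opening: 0.0318
gripper_force: 20.0
```

```bash
python3 -m crank '[{"xyz":[0,0,-0.001],"twist":0,"hand":0.6},{"xyz":[0,0,0],"twist":0,"hand":0.6},{"xyz":[0,0,0],"twist":0,"hand":0.6},{"xyz":[0,0,0],"twist":0,"hand":0.6},{"xyz":[0,0,-0.02],"twist":0,"hand":0.6},{"xyz":[0,0,-0.03],"twist":0,"hand":1},{"xyz":[0,0,-0.03],"twist":-7,"hand":1},{"xyz":[0,0,-0.03],"twist":-7,"hand":1}]'
python3 -m crank '[{"xyz":[0,0,-0.03],"twist":-7,"hand":1},{"xyz":[0,0,-0.03],"twist":-7,"hand":1},{"xyz":[0,0,-0.03],"twist":-7,"hand":1},{"xyz":[0,0,0],"twist":-7,"hand":1},{"xyz":[0,0,0],"twist":-7,"hand":1},{"xyz":[0,0,0],"twist":-7,"hand":1},{"xyz":[0,0,0],"twist":-7,"hand":1},{"xyz":[0,0,0],"twist":-7,"hand":1}]'
python3 -m crank '[{"xyz":[0,0,0],"twist":-7,"hand":1},{"xyz":[0,0,0],"twist":-7,"hand":1},{"xyz":[0,0,0],"twist":-6,"hand":1},{"xyz":[0,0,0],"twist":0,"hand":1},{"xyz":[0,0,0],"twist":0,"hand":1}]'
python3 - <<'E'
from h import *
M=bot.camera_model("wrist");snap("wrist","w4.png")
for n,z in (("check_block",.033),("cradle",.09),("mat",.003)):
  for d in bot.masks_of("wrist",n)[:1]:
    m=d["mask"].astype(np.uint8);ct=max(cv2.findContours(m,0,1)[0],key=cv2.contourArea)[:,0]
    P=np.array([px2w("wrist",(v,u),z,M)[:2]*1000 for u,v in ct],np.float32)
    print(n,d["score"],np.round(d["location"]),cv2.minAreaRect(P))
E
```

```text
time: 11.88
ee_pos: [0.5221, -0.1014, 0.1433]
tool_rot: [180.0, 0.1, 17.1]
contact_force: [1.4, 0.5, 0.7]
opening: 0.0712
gripper_force: 0.0
time: 12.55
ee_pos: [0.5224, -0.1012, 0.2325]
tool_rot: [-180.0, 0.0, 73.1]
contact_force: [0.3, -1.0, 1.2]
opening: 0.0932
gripper_force: 0.0
time: 12.97
ee_pos: [0.5224, -0.1015, 0.2324]
tool_rot: [-180.0, -0.0, 92.6]
contact_force: [0.5, 0.1, 0.0]
opening: 0.0931
gripper_force: 0.0
check_block 0.72 [180. 322.] ((521.8850708007812, -99.15199279785156), (63.061912536621094, 35.85749053955078), 2.525252342224121)
cradle 0.55 [328. 316.] ((534.2366333007812, -263.6771240234375), (18.087242126464844, 66.45342254638672), 89.21006774902344)
mat 0.81 [170. 322.] ((524.4134521484375, -101.97174072265625), (130.16030883789062, 130.87603759765625), 84.62873840332031)
```

View pics/w4.png

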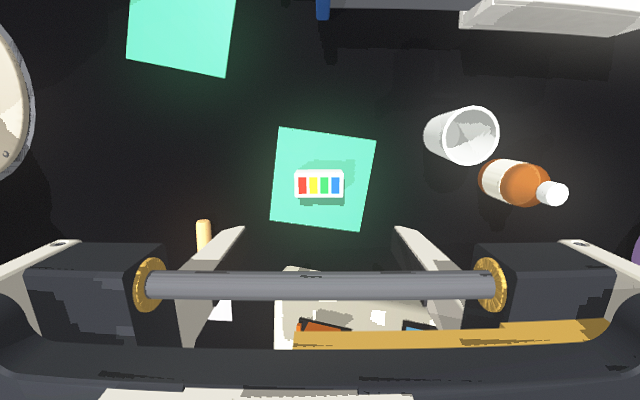

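The block lies tiles up on the mat at (184,319), long axis along the tool's closing line. Before regripping I'll go and measure the cradle with the hand empty.

```bash
python3 -m crank '[{"xyz":[-0.03,0,-0.01],"twist":0,"hand":1},{"xyz":[-0.03,0,-0.01],"twist":0,"hand":1},{"xyz":[-0.03,0,-0.01],"twist":0,"hand":1},{"xyz":[-0.03,0,-0.01],"twist":0,"hand":1},{"xyz":[-0.03,0,-0.01],"twist":0,"hand":1},{"xyz":[-0.03,0,0],"twist":0,"hand":1},{"xyz":[-0.03,0,0],"twist":0,"hand":1},{"xyz":[-0.015,0,0],"twist":0,"hand":1}]'
python3 -m crank '[{"xyz":[0,0,0],"twist":0,"hand":1},{"xyz":[0,0,0],"twist":0,"hand":1},{"xyz":[0,0,0],"twist":0,"hand":1}]'
python3 - <<'E'
from h import *
import json
M=bot.camera_model("wrist");a=snap("wrist","w5.png");print(bot.sense()["ee_pos"])
json.dump({k:np.array(v).tolist() for k,v in M.items()},open("M5.json","w"))
d=bot.masks_of("wrist","cradle")[:1]
if d:
  r,c=map(int,d[0]["location"]);print(d[0]["score"],r,c)
  r0,c0=max(r-75,0),max(c-100,0);cr=a[r0:r0+150,c0:c0+200,::-1];print(r0,c0)
  cv2.imwrite("pics/w5c.png",cv2.resize(cr,None,fx=4,fy=4,interpolation=cv2.INTER_CUBIC))
E
```

```text
time: 13.83
ee_pos: [0.533, -0.3298, 0.2828]
tool_rot: [180.0, 0.1, 92.6]
contact_force: [0.2, -0.1, 0.5]
opening: 0.0927
gripper_force: 0.0
time: 14.08
ee_pos: [0.5338, -0.3242, 0.2823]
tool_rot: [-180.0, -0.1, 92.9]
contact_force: [-0.3, -0.0, 0.4]
opening: 0.0932
gripper_force: 0.0
[ 0.53392858 -0.32400717  0.28251535]
0.74 168 322
93 222
```

View pics/w5c.png

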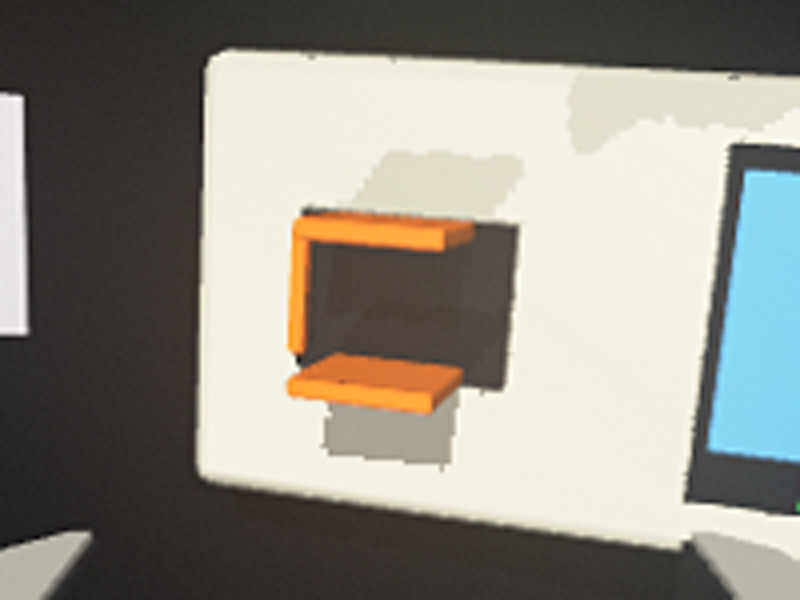

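The crop shows the cradle with two orange cheeks. The lip is on the left, which is the downslope, robot side, and the black bed is between the cheeks. I'll fit its pose to the cheek corners.

```bash
python3 - <<'E'
from h import *
import json
from scipy.optimize import least_squares
from scipy.spatial.transform import Rotation as Ro
M=json.load(open("M5.json"))
O=[((-22,-20,0),(335,355)),((22,-20,0),(463,369)),((-22,-20,45),(289,377)),((22,-20,45),(436,391)),((-22,20,45),(294,236)),((22,20,45),(445,248))]
def proj(p,q):
    R=Ro.from_euler('ZY',[p[2],-np.radians(15)]).as_matrix();w=R@(np.array(q)/1000)+[p[0],p[1],.072]
    r,c=w2px("wrist",w,M);return np.array([(c+.5-222)*4,(r+.5-93)*4])
s=least_squares(lambda p:np.concatenate([proj(p,q)-o for q,o in O]),[.54,-.31,0],x_scale=[.01,.01,.1],loss='soft_l1',f_scale=4)
print(s.x,np.degrees(s.x[2]));print(np.round(s.fun.reshape(-1,2) if s.fun.size==12 else s.fun,1))
for q in((-31,-15,6),(-31,15,6),(-31,0,0)):print(q,proj(s.x,q))
E
```

```text
[ 0.53649435 -0.30222223 -0.01076634] -0.6168660268300278
[[ 0.2 -3.7]
 [ 3.3 -3.4]
 [-1.2 -0.8]
 [-0.8  2.2]
 [-0.9  1.5]
 [ 0.3  2.2]]
(-31, -15, 6) [303.87572262 336.27435533]
(-31, 15, 6) [307.72386942 243.30516519]
(-31, 0, 0) [311.85197259 288.24919959]
```

```bash
python3 -m crank '[{"xyz":[0.03,0,0],"twist":0,"hand":1},{"xyz":[0.035,0,0],"twist":0,"hand":1},{"xyz":[0.035,0,0],"twist":0,"hand":1},{"xyz":[0.035,0,0.02],"twist":0,"hand":1},{"xyz":[0.035,0,0.03],"twist":0,"hand":1},{"xyz":[0.03,0,0.03],"twist":0,"hand":1},{"xyz":[0.0243,-0.001,0.03],"twist":0,"hand":1},{"xyz":[0,0,0.02],"twist":0,"hand":1}]'
python3 -m crank '[{"xyz":[0,0,0.02],"twist":0,"hand":1},{"xyz":[0,0,0.02],"twist":0,"hand":1},{"xyz":[0,0,0.02],"twist":0,"hand":1},{"xyz":[0,0,0.02],"twist":0,"hand":1},{"xyz":[0,0,0.015],"twist":0,"hand":1},{"xyz":[0,0,0.008],"twist":0,"hand":1},{"xyz":[0,0,0.005],"twist":0,"hand":1},{"xyz":[0,0,0],"twist":0,"hand":1}]'
```

```text
time: 14.85
ee_pos: [0.5207, -0.099, 0.1544]
tool_rot: [-179.9, -0.2, 93.3]
contact_force: [-0.6, 1.0, 0.3]
opening: 0.0929
gripper_force: 0.0
time: 15.52
ee_pos: [0.5216, -0.1053, 0.0477]
tool_rot: [-179.9, -0.0, 92.9]
contact_force: [-0.2, -0.7, -0.7]
opening: 0.0931
gripper_force: 0.0
```

```bash
python3 -m crank '[{"xyz":[0.005,0,0.003],"twist":0,"hand":1},{"xyz":[0,0,0],"twist":0,"hand":1},{"xyz":[0,0,0],"twist":0,"hand":1}]'
python3 -m crank '[{"xyz":[0,0,0],"twist":0,"hand":0.4},{"xyz":[0,0,0],"twist":0,"hand":0.4},{"xyz":[0,0,0],"twist":0,"hand":0.4},{"xyz":[0,0,0],"twist":0,"hand":0.4},{"xyz":[0,0,0],"twist":0,"hand":0.4}]' 15
```

```text
time: 15.77
ee_pos: [0.5219, -0.1004, 0.0457]
tool_rot: [179.9, -0.0, 92.8]
contact_force: [0.2, 0.3, 0.0]
opening: 0.0931
gripper_force: 0.0
time: 16.18
ee_pos: [0.5216, -0.1011, 0.0452]
tool_rot: [180.0, 0.0, 92.8]
contact_force: [0.5, -0.2, 0.9]
opening: 0.0642
gripper_force: 0.0
```

```bash
python3 -m crank '[{"xyz":[0,0,0],"twist":0,"hand":0.4},{"xyz":[0,0,0],"twist":0,"hand":0.4},{"xyz":[0,0,0],"twist":0,"hand":0.4}]'
```

```text
time: 16.43
ee_pos: [0.5216, -0.101, 0.0451]
tool_rot: [180.0, 0.0, 92.8]
contact_force: [0.5, -0.1, 2.3]
opening: 0.0616
gripper_force: 15.0
```

```bash
python3 -m crank '[{"xyz":[0,0,-0.01],"twist":0,"hand":0.4},{"xyz":[0,0,-0.025],"twist":0,"hand":0.4},{"xyz":[0,0,-0.03],"twist":0,"hand":0.4},{"xyz":[0,0,-0.035],"twist":0,"hand":0.4},{"xyz":[0,0,-0.03],"twist":0,"hand":0.4},{"xyz":[0,0,-0.02],"twist":0,"hand":0.4},{"xyz":[0,0,-0.01],"twist":0,"hand":0.4},{"xyz":[0,0,0],"twist":0,"hand":0.4}]'
python3 -m crank '[{"xyz":[-0.015,0.0036,0],"twist":0,"hand":0.4},{"xyz":[-0.03,0,0],"twist":0,"hand":0.4},{"xyz":[-0.035,0,0],"twist":0,"hand":0.4},{"xyz":[-0.035,0,0],"twist":0,"hand":0.4},{"xyz":[-0.035,0,0],"twist":0,"hand":0.4},{"xyz":[-0.031,0,0],"twist":0,"hand":0.4},{"xyz":[-0.02,0,0],"twist":0,"hand":0.4},{"xyz":[0,0,0],"twist":3.4,"hand":0.4}]'
python3 -m crank '[{"xyz":[0,0,0],"twist":0,"hand":0.4},{"xyz":[0,0,0],"twist":0,"hand":0.4},{"xyz":[0,0,0],"twist":0,"hand":0.4}]'
python3 - <<'E'
from h import *
snap("wrist","w6.png");s=bot.sense();print(s["ee_pos"],s["tool_rot"])
E
```

```text
time: 17.1
ee_pos: [0.5223, -0.1011, 0.2074]
tool_rot: [179.8, 0.0, 92.8]
contact_force: [-0.0, -0.4, -1.4]
opening: 0.0617
gripper_force: 15.0
time: 17.77
ee_pos: [0.5333, -0.307, 0.203]
tool_rot: [-179.9, 0.1, 89.1]
contact_force: [-0.8, 0.1, -1.0]
opening: 0.0618
gripper_force: 15.0
time: 18.02
ee_pos: [0.5348, -0.3002, 0.204]
tool_rot: [-179.9, -0.1, 89.6]
contact_force: [-0.2, -0.1, -1.4]
opening: 0.0616
gripper_force: 15.0
[ 0.53495692 -0.30023224  0.20436923] [-1.79938750e+02 -5.05795650e-02  8.95624099e+01]
```

View pics/w6.png

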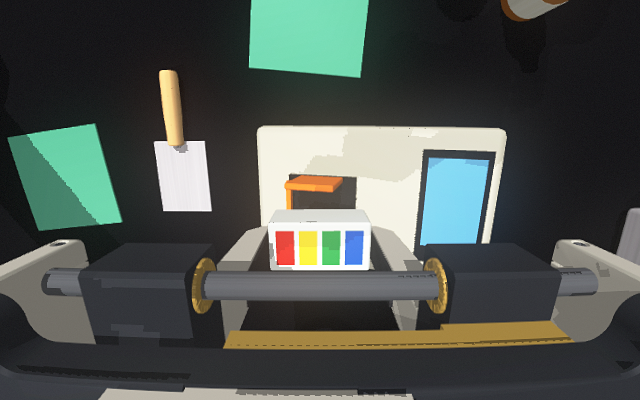

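The block is held level, tiles up, with its top face between rows 222 and 270. I'll check how it is centred in the grip.

```bash
python3 - <<'E'
from h import *
for rc in((222,271),(222,369),(270,269),(270,369)):print(px2w("wrist",rc,.1923).round(4))
E
```

```text
[ 0.5064 -0.2841  0.1923]
[ 0.5642 -0.2846  0.1923]
[ 0.5034 -0.3155  0.1923]
[ 0.5654 -0.3161  0.1923]
```

```bash
python3 -m crank '[{"xyz":[-0.002,0,0],"twist":0,"hand":0.4},{"xyz":[0,0,0.01],"twist":0,"hand":0.4},{"xyz":[0,0,0.015],"twist":0,"hand":0.4},{"xyz":[0,0,0.015],"twist":0,"hand":0.4},{"xyz":[0,0,0.015],"twist":0,"hand":0.4},{"xyz":[0,0,0.01],"twist":0,"hand":0.4},{"xyz":[0,0,0.008],"twist":0,"hand":0.4},{"xyz":[0,0,0.003],"twist":0,"hand":0.4}]'
python3 -m crank '[{"xyz":[0,0,0.001],"twist":0,"hand":0.4},{"xyz":[0,0,0.001],"twist":0,"hand":0.4},{"xyz":[0,0,0],"twist":0,"hand":0.4}]'
```

```text
time: 18.73
ee_pos: [0.5346, -0.3031, 0.1277]
tool_rot: [-179.9, -0.0, 89.4]
contact_force: [-0.3, -0.7, -0.8]
opening: 0.062
gripper_force: 15.0
time: 18.98
ee_pos: [0.5352, -0.3037, 0.1275]
tool_rot: [180.0, 0.0, 89.4]
contact_force: [0.5, -0.1, -0.9]
opening: 0.0616
gripper_force: 15.0
```

```bash
python3 -m crank '[{"xyz":[0.0015,0,0.001],"twist":0,"hand":0.4},{"xyz":[0,0,0.001],"twist":0,"hand":0.4},{"xyz":[0,0,0.001],"twist":0,"hand":0.4},{"xyz":[0,0,0.001],"twist":0,"hand":0.4},{"xyz":[0,0,0],"twist":0,"hand":0.4},{"xyz":[0,0,0],"twist":0,"hand":0.4}]' 8
python3 -m crank '[{"xyz":[0,0,0.001],"twist":0,"hand":0.4},{"xyz":[0,0,0.001],"twist":0,"hand":0.4},{"xyz":[0,0,0],"twist":0,"hand":0.4}]'
```

```text
time: 19.48
ee_pos: [0.535, -0.302, 0.1231]
tool_rot: [-180.0, 0.0, 89.4]
contact_force: [0.3, -0.0, -0.8]
opening: 0.0615
gripper_force: 8.0
time: 19.73
ee_pos: [0.535, -0.3021, 0.1213]
tool_rot: [180.0, 0.0, 89.4]
contact_force: [-0.8, 0.3, 3.3]
opening: 0.0622
gripper_force: 8.0
```

```bash
python3 -m crank '[{"xyz":[0,0,0.001],"twist":0,"hand":0.4},{"xyz":[0,0,0],"twist":0,"hand":0.4},{"xyz":[0,0,0.001],"twist":0,"hand":0.4},{"xyz":[0,0,0],"twist":0,"hand":0.4}]' 4
python3 -m crank '[{"xyz":[0,0,0.001],"twist":0,"hand":0.4},{"xyz":[0,0,0],"twist":0,"hand":0.4},{"xyz":[0,0,0.001],"twist":0,"hand":0.4},{"xyz":[0,0,0],"twist":0,"hand":0.4}]'
python3 -m crank '[{"xyz":[0,0,0.001],"twist":0,"hand":0.4},{"xyz":[0,0,0],"twist":0,"hand":0.4}]'
```

```text
time: 20.07
ee_pos: [0.5343, -0.302, 0.1189]
tool_rot: [-179.9, -0.0, 89.4]
contact_force: [-3.5, -0.1, 2.6]
opening: 0.0624
gripper_force: 4.0
time: 20.4
ee_pos: [0.5345, -0.302, 0.1168]
tool_rot: [-180.0, -0.0, 89.4]
contact_force: [-4.6, -0.1, 2.6]
opening: 0.0631
gripper_force: 4.0
time: 20.57
ee_pos: [0.5349, -0.302, 0.1159]
tool_rot: [-180.0, -0.0, 89.4]
contact_force: [-3.8, -1.1, 2.9]
opening: 0.0634
gripper_force: 4.1
```

```bash
python3 -m crank '[{"xyz":[0,0,0.001],"twist":0,"hand":0.4},{"xyz":[0,0,0],"twist":0,"hand":0.4},{"xyz":[0,0,0.001],"twist":0,"hand":0.4},{"xyz":[0,0,0],"twist":0,"hand":0.4}]' 4
python3 - <<'E'
from h import *
a=snap("side");b=snap("wrist")
r,c=map(int,w2px("side",(.535,-.302,.09)));print(r,c)
A=cv2.resize(a[r-35:r+35,c-45:c+45],None,fx=5,fy=5,interpolation=cv2.INTER_CUBIC);B=cv2.resize(b[120:295,230:415],(370,350))
cv2.imwrite("pics/s7.png",np.hstack([A[:350],B[:350]])[:,:,::-1][:, :800])
E
```

```text
time: 20.9
ee_pos: [0.535, -0.302, 0.114]
tool_rot: [180.0, 0.0, 89.4]
contact_force: [-4.6, -0.7, 2.8]
opening: 0.0639
gripper_force: 4.1
158 376
```

View pics/s7.png

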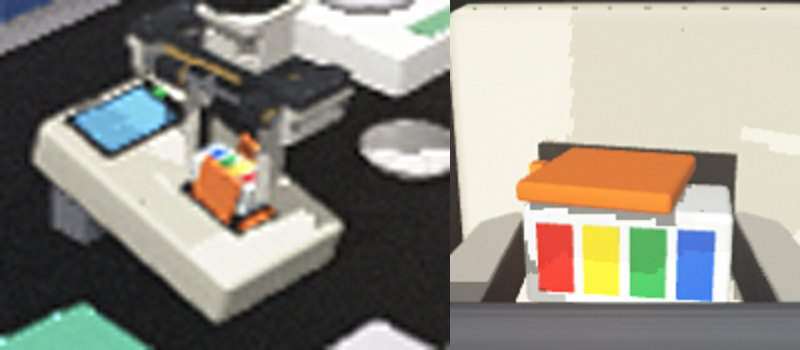

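The block is between the cheeks and has tilted with the slope. I'll release it a little, then raise the hand.

```bash
python3 -m crank '[{"xyz":[0,0,0],"twist":0,"hand":0.72},{"xyz":[0,0,0],"twist":0,"hand":0.76},{"xyz":[0,0,0],"twist":0,"hand":0.8},{"xyz":[0,0,0],"twist":0,"hand":0.8},{"xyz":[0,0,0],"twist":0,"hand":0.8}]'
python3 -m crank '[{"xyz":[0,0,-0.02],"twist":0,"hand":0.8},{"xyz":[0,0,-0.03],"twist":0,"hand":0.8},{"xyz":[0,0,-0.03],"twist":0,"hand":1},{"xyz":[0,0,-0.03],"twist":0,"hand":1},{"xyz":[0,0,-0.03],"twist":0,"hand":1},{"xyz":[0,0,-0.02],"twist":0,"hand":1},{"xyz":[0,0,0],"twist":0,"hand":1},{"xyz":[0,0,0],"twist":0,"hand":1}]'
python3 - <<'E'
from h import *
import json
M=bot.camera_model("wrist");a=snap("wrist");print(bot.sense()["ee_pos"])
json.dump({k:np.array(v).tolist() for k,v in M.items()},open("M8.json","w"))
r,c=map(int,w2px("wrist",(.5365,-.302,.09),M));r0,c0=r-55,c-80;print(r0,c0)
cv2.imwrite("pics/w8.png",cv2.resize(a[r0:r0+110,c0:c0+160,::-1],None,fx=5,fy=5,interpolation=cv2.INTER_CUBIC))
E
```

```text
time: 21.42
ee_pos: [0.5355, -0.302, 0.1142]
tool_rot: [180.0, 0.0, 89.4]
contact_force: [0.7, -0.4, 0.2]
opening: 0.0743
gripper_force: 0.0
time: 22.08
ee_pos: [0.5356, -0.3022, 0.2753]
tool_rot: [179.8, 0.1, 89.4]
contact_force: [0.3, 0.2, -0.6]
opening: 0.093
gripper_force: 0.0
[ 0.53495971 -0.30183834  0.27402806]
131 239
```

View pics/w8.png

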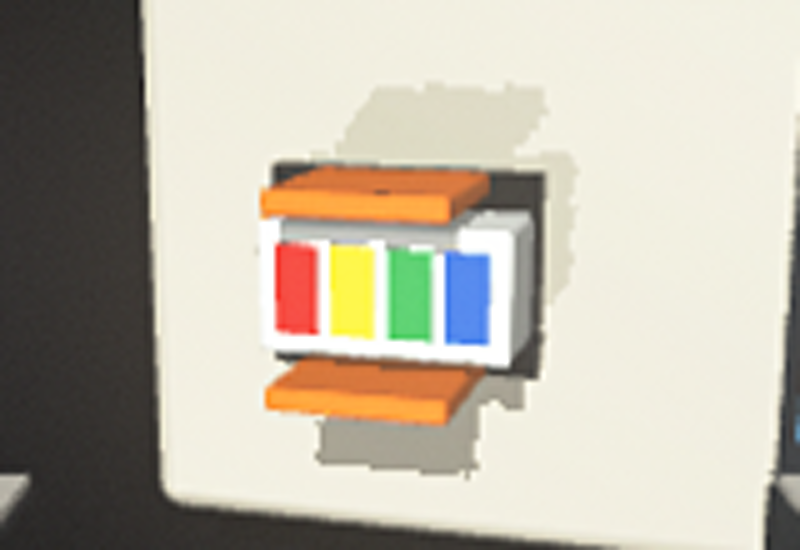

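The block sits between the cheeks, tiles up, with its upper end at column 512–530 of the crop. I'll compare its corners with the ideal seating.

```bash
python3 - <<'E'
from h import *
import json
from scipy.optimize import least_squares
from scipy.spatial.transform import Rotation as Ro
M=json.load(open("M8.json"))
def proj(q,p=(.5365,-.3022,-.0108)):
    R=Ro.from_euler('ZY',[p[2],-np.radians(15)]).as_matrix();w=R@(np.array(q)/1000)+[p[0],p[1],.072]
    r,c=w2px("wrist",w,M);return np.array([(c+.5-239)*5,(r+.5-131)*5])
for q,o in(((-22,-20,45),(267,390)),((22,-20,45),(450,402)),((-22,20,45),(262,211)),((22,20,45),(450,221))):print("cheek",q,proj(q).round(),o)
O=[((-31,-16,30),(262,347)),((31,-16,30),(512,367)),((31,16,30),(517,228)),((31,-16,0),(530,350)),((31,16,0),(532,214))]
def f(s):
    c,n=np.cos(s[2]),np.sin(s[2]);g,h=np.cos(s[3]),np.sin(s[3])
    out=[]
    for q,o in O:
        x,y,z=q;x,z=x*g-z*h,x*h+z*g;out.append(proj((x*c-y*n+s[0],x*n+y*c+s[1],z+s[4]))-o)
    return np.concatenate(out)
for fix in(0,1):
    s=least_squares((lambda p:f([*p,0,0])) if fix else (lambda p:f([*p,0])),[0,0,0]+[0]*(1-fix),x_scale=[1,1,.05]+[.05]*(1-fix));print(s.x.round(3),s.fun.round(1))
E
```

```text
cheek (-22, -20, 45) [265. 386.] (267, 390)
cheek (22, -20, 45) [450. 400.] (450, 402)
cheek (-22, 20, 45) [260. 215.] (262, 211)
cheek (22, 20, 45) [451. 223.] (450, 221)
[ 1.637  0.027 -0.019 -0.024] [ -3.9   2.3  -0.4   2.9  -0.    5.8   0.5 -11.2   3.8  -0.7]
[ 2.121  0.043 -0.016] [ -3.6   1.9  -1.6   3.1  -1.8   5.7   2.2 -10.9   5.1  -0.7]
```

```bash
python3 - <<'E'
from bench import bot
print(bot.finish_job())
E
```

```text
the job is handed in; nothing more can be done
None
```

I handed the job in with the drawer pulled to its stop and the check block seated in the cradle, tiles up, about 2 mm off the ideal seat along the slope (within tolerance); no verdict came back, and I did not look at the dark block or bystanders again at the end.

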